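# Clamp a unit injector in the bench holding fixture

## Task

Clamp the loose unit injector in the holding fixture. First lay it in the two V-blocks with its solenoid head straight up, its flat-bottomed body on the flat rest and its nozzle over the V-block between keeper and fork; then hook the clamp strap's tongue under the keeper's cross pin and lower the strap so that its notch sits astride the injector and its toe lies in the fork; last, swing the lever all the way round until its spindle bears on the top of the toe and the strap presses the injector down. Leave the jar and the black cylinder where they stand.

Things in the scene. Friction and masses are not known exactly. Their poses are not given: they have to be found in the camera images.
- fixture: Dark steel fixture bolted to the bench, base plate 154 x 220 x 12 mm. Origin on the bench top under the clamped injector; x along that injector from nozzle (-x, robot side) to spring (+x), y left across it, z up. Two open 90-degree steel V-blocks 41 mm high: narrow at x -36..-26, wide at x 54..70 mm; Injector home: its axis at y 0, z 42 mm, parallel to x, its origin at (0, 0, 22) mm.
- fixture_rest (a point): Middle of the flat rest that carries the injector's flat underside: 28 mm (x) by 44 mm (y), top at this point, fixture (10.5, 0, 22) mm, between the V-blocks. Axes as the fixture's.
- keeper (a point): Underside of the keeper's cross pin at mid-length, fixture (-29, 60, 68.2) mm; axes as the fixture's. Pin 10 mm thick, along x, between two cheeks 23 mm apart, 86 mm high, y 48..78 mm; open below the pin; a back plate's face is 12.5 mm beyond this point in y. The strap's place is the line fixture x = -29 mm, from keeper (+y) over the narrow V-block to the fork (-y).
- fork (a point): Middle of the fork that guides the strap's toe, at the top of its two cheeks, fixture (-29, -53, 62) mm. Cheeks 32 mm apart in fixture x, 18 mm long in y, flared at the top; between them a small sprung rest, top at z 49 mm, lightly carries the toe (under 2 N). The lever's column (20 mm thick) stands at fixture (-29, -104) mm.
- lever (a joint): Swing lever, rad about the upright column, counterclockwise from above. 0 open: nose with domed spindle along fixture +x, handle along -x. 1.57 closed: spindle on the toe's top, handle along fixture -y; stop at 1.61. Stays where left. From about 1.2 the dome climbs the toe's bevel and lifts the sprung column 1 to 3 mm (3.5 N/mm): 3 to 8 N at the knob. Closed, it locks the strap in.
- lever_knob (a point): Middle of the upright round black knob at the handle's end: 22 mm diameter, from 20 mm below to 19 mm above this point. 75 mm from the lever's axis, about 117 mm above the bench. The handle bar, 12 mm thick, runs with its middle 27 mm below this point.
- injector_head (a point): Middle of the loose injector's black solenoid head, at (0, 17, 52) mm in the injector's frame; grip it from above across its 56 mm width (along x); 48 mm long in y. Injector 57 x 225 x 88 mm, 0.7 kg, lying head up. Axes as the injector's: y along it towards the ribbed spring, -y towards the thin nozzle, z up.
- injector: The loose unit injector. Origin on its underside; y along it towards the spring, z up through the head. Its neck, which the strap straddles, is a 30 mm round at y -32..-22 mm (tapering beyond to 21 mm at y -74), its top 36 mm above the underside; flat bottom at y -8..29 mm. Home: injector y = fixture x.
- injector_mid (a point): Point on the injector's long axis, 21 mm above its underside and 17 mm from the head's middle towards the nozzle; axes as the injector's.
- injector_nozzle (a point): Tip of the injector's nozzle, on its long axis, 112 mm from injector_mid.
- strap_grip (a point): Middle of the upright dark grip block on the loose clamp strap, 40 mm above the strap's underside: block 16 mm thick along the strap, 22 mm wide across it, from 20 mm (beam top) to 54 mm above the underside. Strap: plain steel, 133 mm long, 0.3 kg, lying right way up. Axes: x along the strap towards its tongue, z up.
- strap_tongue (a point): Upper edge of the tip of the strap's tongue: 70 mm along strap x from the grip block's middle, 18 mm above the underside. Tongue 8 mm thick, 18 mm wide, 24 mm long; behind it the beam is 24 mm wide. Hooked in: tip about 2.5 mm short of the keeper's back plate.
- strap: The strap. Origin on its underside below the grip block. Inverted-V notch below at x -20..20 mm (7 mm wide in y), legs to z 0, apex z 9.8 mm. Toe at x -63..-43 mm: 28 wide, 22 high, top bevelled both ways. Seated: strap x = fixture y, origin near fixture (-29, 0, 49) mm. Level entry is blocked (legs hit the neck): enter tongue down 12 to 25 degrees, slide under the pin, then lower the toe.
- jar: Small brown jar with a black cap, 46 x 46 x 71 mm; origin under its middle. Leave alone.
- cylinder: Plain black upright cylinder, 44 mm diameter, 91 mm tall; origin under its middle. Leave alone.

How it is judged (in metres and radians):
On the way, in this order (a step that is already met when the one before it is completed fails the run):
1. The injector lies home in both V-blocks, head up, let go, with the lever still open (x of injector_mid in the frame of fixture between -0.008 and 0.008 m and y of injector_mid in the frame of fixture between -0.004 and 0.004 m and z of injector_mid in the frame of fixture between 0.039 and 0.0465 m and x of injector_nozzle in the frame of fixture below -0.09 m and angle between the y axis of injector and the x axis of fixture, either way round below 0.09 rad and angle between injector's own z axis and vertical below 0.12 rad and contact force between the fingers and injector below 0.3 N and value of joint lever below 0.7 rad), for 0.2 s.
2. The strap is hooked under the pin, sits astride the injector with its toe in the fork and is let go, with the lever still open (all of step 1 and y of strap_tongue in the frame of fixture above 0.0635 m and z of strap_tongue in the frame of fixture between 0.06 and 0.0705 m and x of strap_tongue in the frame of fixture between -0.035 and -0.023 m and z of strap_grip in the frame of fixture between 0.084 and 0.094 m and y of strap_grip in the frame of fixture between -0.006 and 0.006 m and contact force between the fingers and strap below 0.3 N and angle between strap's own z axis and vertical below 0.2 rad), for 0.2 s.
At the end, for the whole second after the job is handed in: Injector in the V-blocks (8 mm along, 4 mm across, upright to 0.12 rad, nozzle to fixture -x); strap level to 0.09 rad astride it, tongue under and 3.5 mm past the pin centre, toe in fork; lever past 1.45 rad, strap pressing the injector with > 6 N; both let go, at rest (x of injector_mid in the frame of fixture between -0.008 and 0.008 m and y of injector_mid in the frame of fixture between -0.004 and 0.004 m and z of injector_mid in the frame of fixture between 0.039 and 0.0465 m and x of injector_nozzle in the frame of fixture below -0.09 m and angle between the y axis of injector and the x axis of fixture, either way round below 0.09 rad and angle between injector's own z axis and vertical below 0.12 rad and y of strap_tongue in the frame of fixture above 0.0635 m and z of strap_tongue in the frame of fixture between 0.06 and 0.0705 m and x of strap_tongue in the frame of fixture between -0.035 and -0.023 m and z of strap_grip in the frame of fixture between 0.084 and 0.094 m and y of strap_grip in the frame of fixture between -0.006 and 0.006 m and contact force between the fingers and injector below 0.3 N and contact force between the fingers and strap below 0.3 N and angle between strap's own z axis and vertical below 0.09 rad and value of joint lever above 1.45 rad and contact force between strap and injector above 6 N and linear speed of each of injector, strap below 0.01 m/s); the robot touches nothing.
It fails at once if the jar is moved more than 20 mm (distance of jar from where it was at the start of the episode above 0.02 m).
It fails at once if the cylinder is moved more than 20 mm (distance of cylinder from where it was at the start of the episode above 0.02 m).
It also fails if it takes over 61 s, if anything falls off the work surface, if the arm or the gripper's body presses on something with over 40 N, if the wrist force passes 120 N, or if a joint passes its speed limit or range.

## Robot

A 6-joint arm with a two-finger parallel gripper is mounted at the origin on a cart in front of the work surface, level with it; the furniture and walls round the work are solid. World frame = base frame: x ahead of the robot, y to its left, z up, the work surface at z = 0. Lengths are in m, angles in degrees, forces in N, time in s.
With the tool pointing down it reaches from about 0.275 to 0.725 m from the base axis. Payload 15.9 kg.
Tool frame: the origin (TCP) lies on the centre line of the jaws, within the pads' length; the fingertips stand 22 mm ahead of it and the grasp point (between the pads) lies 3 mm ahead of it (tip_reach is the distance from the TCP to the fingertips, in m); x points along the fingers, y is the direction in which the jaws open and shut, and the axes are right-handed (so a half turn about x gives the same grasp; the last joint's range is limited). The gripper opens to 85 mm and grips with 20 to 120 N. Pads are 22 mm wide; open, the fingers measure 114 mm over their backs; the gripper's body (76 mm by 85 mm) begins 54 mm behind the grasp point. The pads swing forward as they close: fully open they stand 13 mm farther back than shut.
Start: joints at [-74.141, 12.198, -1.971, 75.831, 0, 90], TCP at [0.137, -0.481, 0.253] pointing down, gripper open.
Joint ranges: [-170.91, 170.91], [-42.67, 98.43], [-65.05, 77.54], [-120.47, 116.71], [-90, 82.35], [-180, 180]. Speed limits (degrees/s): [108.29, 108.29, 136.94, 147.25, 180, 180].

## Interface

Orientations are given as a 3x3 rotation matrix whose columns are the frame's x, y, z axes.
In Python, from plant import observe, capture, hand_in, look_for, tip_reach gives the robot as it stands.
- The arm moves only by the shell command python3 -m creep 'ROWS' [OPENING]. ROWS is JSON, a list of rows, each an object with "dp": the shift along the tool's x, y, z in mm, a list of three; "yaw": the turn about the tool's x in degrees. A call has 1 to 10 rows; each row is the pose to reach, as a shift and turn from the pose measured when the call began, along the tool's axes at that moment; what a row does not reach only later rows make up. A row lasts 1/8 s, in which the tool goes at most 62.5 mm and 10.7 degrees, less where a joint would pass 70% of its speed; a pose out of reach is approached as far as the arm can. A call with a gripper value outside its range is refused whole. OPENING is the finger opening in mm, from 0 to 85.4, set as the call begins (- or left out, the last holds). The fingers move at their own pace and stop on an object; the grip force is fixed at half the most. Time passes only in rows, so rows that repeat a pose let the fingers close. It gives the time, the measured TCP pose, the force and the opening at its end, in the units of the state.
- observe(): the state, without advancing time (a new reading comes with each control period).
- capture(name): name is "scene" or "side" or "wrist"; returns a dict with "frame" (400x640x3 uint8, red, green, blue), "mtx" (3x3 intrinsics, pixels), "R" (3x3) and "t" (3): a world point X has camera coordinates R X + t; the wrist camera has in their place "hand_eye" (4x4, takes a point from camera to tool coordinates, whose origin is the TCP and whose axes are the tool frame's). Camera axes: x right, y down, z forward; pixel columns grow to the right and rows downward; lengths in m; the calibration is good to about 2 mm. The wrist camera is an equidistant fisheye: a pixel r from the principal point sees the ray r / f radians off the axis. A picture is of the moment at which its call begins: read the wrist's pose just before it. There is no depth.
- hand_in(): hands the job in, once; it reports no verdict.
Trained networks look in a picture, given as the dict that the camera call returned (one of the last four; its "shot" number tells which), for a name from the list of things; names that differ only in an ending like _2 or _b are one class to them, and where a whole thing is asked for, a point or a joint stands for the part that bears it (a point fixed in the world has none). Each returns a list of dicts, best first, with "score" (0 to 1); they miss things now and then, are a little off and sometimes report something else, mostly with a low value. They report only what shows in the picture. A call takes as long as a camera call.
- look_for(target, picture): "point" ([row, column] in pixels, amid what is visible of it).
The state is a dict: "time": time; "joint_positions": joint angles; "dq": joint speeds; "joint_efforts": joint torques, N m; "position": TCP position; "tool_rot": TCP orientation; "contact_force": force on the tool from outside, world axes, zero at the start; "moment": the same for the moment, N m; "gripper_width": finger opening in m.
Only numpy, scipy, OpenCV 4.12 (cv2) and the standard library are available. Lean on these libraries where they do the work, as an engineer would, in place of code of your own. Each camera call takes 0.05 s, during which the arm holds its last target. There are 200 camera calls.

## Working session

There is one attempt and no reset: what is moved stays moved. The work goes in short steps, Python scripts to look and compute and a shell command to move; the robot and the scene stay as the last step left them, time stands still between calls to the robot, and variables do not carry over. Pictures are saved under pics/ and viewed, about 8 in all and at most 12, crops included, and the job is handed in when it is done.

```bash
mkdir -p pics; ls; cat > h.py <<'E'
import numpy as np, cv2
from plant import observe, capture, look_for, tip_reach
def snap(n,f):
    c=capture(n); cv2.imwrite(f'pics/{f}.png',cv2.cvtColor(c['frame'],cv2.COLOR_RGB2BGR)); return c
def ray(c,p):  # p=row,col -> origin, dir world
    K=np.array(c['mtx']);d=np.linalg.solve(K,[p[1],p[0],1.]);R=np.array(c['R']);return -R.T@np.array(c['t']),R.T@d
def at_z(c,p,z):
    o,d=ray(c,p);return o+d*(z-o[2])/d[2]
def tri(rs):
    A=0;b=0
    for o,d in rs:
        d=d/np.linalg.norm(d);P=np.eye(3)-np.outer(d,d);A=A+P;b=b+P@o
    X=np.linalg.solve(A,b);return X,[np.linalg.norm((np.eye(3)-np.outer(d,d)/(d@d))@(X-o)) for o,d in rs]
def proj(c,X):
    x=np.array(c['R'])@X+np.array(c['t']);u=np.array(c['mtx'])@x;return u[:2]/u[2]
E
python3 - <<'E'
from h import *
np.set_printoptions(precision=4,suppress=True)
s=observe();print(s['position'],s['tool_rot'],s['gripper_width'],tip_reach)
a=snap('scene','sc1');b=snap('side','si1')
print(-np.array(a['R']).T@a['t'],-np.array(b['R']).T@b['t'])
cv2.imwrite('pics/both.png',cv2.resize(np.vstack([cv2.imread('pics/sc1.png'),cv2.imread('pics/si1.png')]),(480*1,600)))
for n in ['fixture','keeper','fork','lever_knob','injector_head','injector','injector_mid','injector_nozzle','strap_grip','strap_tongue','strap','jar','cylinder','fixture_rest']:
    r=[look_for(n,c) for c in (a,b)]
    print(n,[[(np.round(q['point']).astype(int).tolist(),round(q['score'],2)) for q in x[:2]] for x in r])
    if r[0] and r[1]:
        X,e=tri([ray(a,r[0][0]['point']),ray(b,r[1][0]['point'])]);print('   ',X,np.round(e,4))
E
```

```text
pics
[ 0.1366 -0.4807  0.2528] [[-0.0003  0.2733 -0.9619]
 [ 0.0011 -0.9619 -0.2733]
 [-1.     -0.0011 -0.    ]] 0.08519814250811647 0.022
[-0.1806  0.7882  0.8157] [0.2503 0.8505 0.6846]
fixture [[([207, 333], 0.61)], [([184, 300], 0.69), ([256, 322], 0.42)]]
    [ 0.6463  0.1397 -0.007 ] [0.0024 0.0024]
keeper [[([208, 332], 0.95)], [([184, 303], 0.76)]]
    [0.6292 0.1546 0.0101] [0.0006 0.0006]
fork [[([206, 332], 0.93), ([278, 292], 0.4)], [([184, 300], 0.72), ([197, 369], 0.54)]]
    [ 0.6475  0.1405 -0.0063] [0.0027 0.0027]
lever_knob [[([164, 344], 0.91)], [([142, 300], 0.91)]]
    [0.6706 0.0839 0.0945] [0.0003 0.0003]
injector_head [[([278, 297], 0.72)], [([260, 324], 0.91)]]
    [0.4635 0.3778 0.0263] [0.0056 0.0056]
injector [[([278, 298], 0.84)], [([260, 322], 0.93), ([187, 300], 0.24)]]
    [0.4726 0.3712 0.0147] [0.0062 0.0062]
injector_mid [[([277, 294], 0.94)], [([254, 322], 0.81)]]
    [0.4701 0.3769 0.0317] [0.0006 0.0006]
injector_nozzle [[([278, 292], 0.91)], [([259, 323], 0.65)]]
    [0.4607 0.3909 0.0397] [0.0026 0.0026]
strap_grip [[([242, 388], 0.68), ([210, 332], 0.37)], [([196, 364], 0.72)]]
    [ 0.4594  0.1161 -0.0054] [0.0003 0.0003]
strap_tongue [[([239, 390], 0.74)], [([198, 368], 0.85), ([186, 304], 0.36)]]
    [0.4448 0.1306 0.0145] [0.0066 0.0066]
strap [[([242, 387], 0.65)], [([197, 367], 0.86)]]
    [0.4468 0.1361 0.0139] [0.0022 0.0022]
jar [[([221, 254], 0.57)], [([223, 251], 0.7), ([185, 305], 0.49)]]
    [0.6639 0.3594 0.0395] [0.0046 0.0046]
cylinder [[([258, 217], 0.92)], [([266, 243], 0.84)]]
    [0.6044 0.4855 0.0457] [0.0006 0.0006]
fixture_rest [[([208, 331], 0.56)], []]
```

View pics/sc1.png

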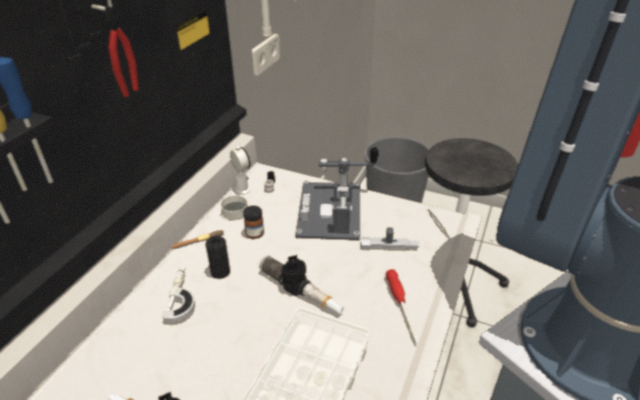

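View pics/si1.png

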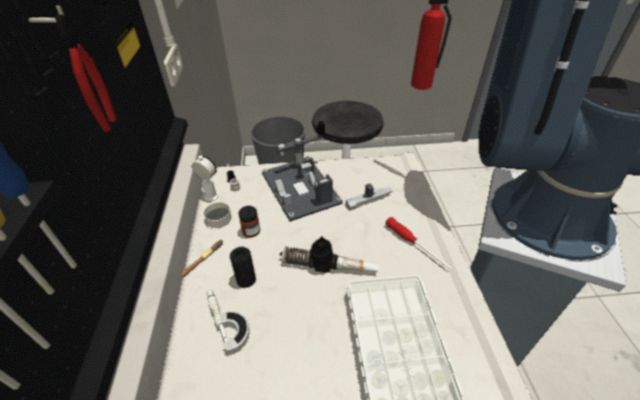

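The scene view shows the fixture at about (330,210), the strap at (388,242), the injector at (295,275), the jar at (254,221) and the cylinder at (217,258). The side view agrees. I'll move the wrist camera over the work for finer measurements.

```bash
python3 -m creep '[{"dp":[-80,-604,-549],"yaw":-100},{"dp":[-80,-604,-549],"yaw":-100},{"dp":[-80,-604,-549],"yaw":-100},{"dp":[-80,-604,-549],"yaw":-100},{"dp":[-80,-604,-549],"yaw":-100},{"dp":[-80,-604,-549],"yaw":-100},{"dp":[-80,-604,-549],"yaw":-100},{"dp":[-80,-604,-549],"yaw":-100},{"dp":[-80,-604,-549],"yaw":-100},{"dp":[-80,-604,-549],"yaw":-100}]'
```

```text
time: 2.75
position: [0.4068, 0.0624, 0.313]
tool_rot: [[0.001, 0.898, 0.441], [-0.0, 0.441, -0.898], [-1.0, 0.001, 0.0]]
contact_force: [2.2, -1.4, 1.0]
gripper_width: 0.0855
```

```bash
python3 -m creep '[{"dp":[-50,144,-83],"yaw":0},{"dp":[-50,144,-83],"yaw":0},{"dp":[-50,144,-83],"yaw":0},{"dp":[-50,144,-83],"yaw":0},{"dp":[-50,144,-83],"yaw":0}]'
cat >> h.py <<'E'
def wray(c,p,s):
    K=np.array(c['mtx']);x=(p[1]-K[0,2])/K[0,0];y=(p[0]-K[1,2])/K[1,1];r=np.hypot(x,y)
    d=np.array([np.sin(r)*x/r,np.sin(r)*y/r,np.cos(r)]) if r>1e-9 else np.array([0,0,1.])
    H=np.array(c['hand_eye']);R=np.array(s['tool_rot'])
    return R@H[:3,3]+np.array(s['position']),R@H[:3,:3]@d
def wproj(c,X,s):
    H=np.array(c['hand_eye']);R=np.array(s['tool_rot']);x=H[:3,:3].T@(R.T@(np.array(X)-s['position'])-H[:3,3])
    K=np.array(c['mtx']);t=np.arctan2(np.hypot(x[0],x[1]),x[2]);n=x[:2]/np.hypot(x[0],x[1])
    return np.array([K[0,0]*t*n[0]+K[0,2],K[1,1]*t*n[1]+K[1,2]])
def wz(c,p,s,z):
    o,d=wray(c,p,s);return o+d*(z-o[2])/d[2]
E
python3 - <<'E'
from h import *
np.set_printoptions(precision=4,suppress=True)
s=observe();print(s['time'],s['position'],s['joint_positions'])
c=snap('wrist','w1');print(c['mtx'],c['hand_eye'])
Z=dict(keeper=.068,fork=.062,lever_knob=.117,injector_head=.052,injector_mid=.021,injector_nozzle=.021,strap_grip=.04,strap_tongue=.018,strap=.01,jar=.04,cylinder=.05,fixture_rest=.022,fixture=.012)
for n,z in Z.items():
    for q in look_for(n,c)[:2]:print(n,np.round(q['point']),round(q['score'],2),wz(c,q['point'],s,z)[:2])
E
```

```text
time: 3.38
position: [0.4992, 0.2001, 0.3627]
tool_rot: [[0.0, 0.897, 0.441], [-0.0, 0.441, -0.897], [-1.0, -0.0, 0.001]]
contact_force: [-0.8, -0.4, 0.1]
gripper_width: 0.0854
3.375 [0.4992 0.2001 0.3627] [21.8656 17.9199 21.4074 93.4855 -0.0292 85.6921]
[[309.7069   0.     317.43  ]
 [  0.     309.7069 199.7567]
 [  0.       0.       1.    ]] [[ 0.0005 -0.2959  0.9552 -0.1217]
 [ 1.      0.0002 -0.0005 -0.0005]
 [-0.      0.9552  0.2959 -0.0752]
 [ 0.      0.      0.      1.    ]]
keeper [212. 375.] 0.92 [0.6048 0.1715]
keeper [ 27. 467.] 0.48 [0.5997 0.4781]
fork [211. 376.] 0.59 [0.6078 0.1719]
lever_knob [211. 375.] 0.57 [0.5879 0.1841]
lever_knob [179. 268.] 0.26 [0.4488 0.1624]
injector_head [ 42. 355.] 0.58 [0.4707 0.3735]
injector_mid [ 42. 352.] 0.77 [0.4676 0.3792]
injector_mid [ 26. 466.] 0.15 [0.6131 0.5014]
injector_nozzle [ 40. 357.] 0.96 [0.4726 0.3848]
strap_grip [180. 272.] 0.94 [0.4519 0.1421]
strap_tongue [177. 267.] 0.85 [0.4422 0.1358]
strap [178. 268.] 0.96 [0.4436 0.1326]
jar [122. 460.] 0.97 [0.6663 0.351 ]
cylinder [ 27. 465.] 0.62 [0.6025 0.4843]
cylinder [211. 375.] 0.22 [0.6105 0.1694]
fixture_rest [212. 376.] 0.76 [0.6227 0.1618]
```

View pics/w1.png

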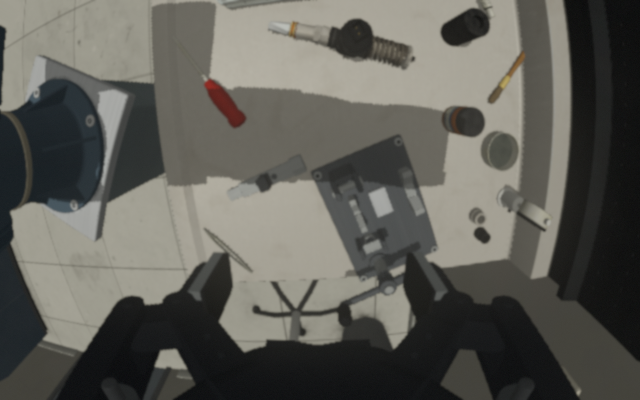

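The wrist view shows the fixture plate at about (313–437, 136–278), the strap at (265,178) with its grip block at (264,182), the injector head at (355,38) with the nozzle tip at (270,27) and the spring to the right, and the lever column at (388,288). One closer look to measure.

```bash
python3 -m creep '[{"dp":[100,54,-13],"yaw":0},{"dp":[100,54,-13],"yaw":0},{"dp":[100,54,-13],"yaw":0},{"dp":[100,54,-13],"yaw":0}]'
python3 - <<'E'
from h import *
import json
s=observe();print(s['time'],s['position'],np.round(s['tool_rot'],3).tolist())
c=snap('wrist','w2')
json.dump({k:(np.array(s[k]).tolist()) for k in('position','tool_rot')},open('s2.json','w'))
json.dump({k:np.array(c[k]).tolist() for k in('mtx','hand_eye')},open('c.json','w'))
im=cv2.imread('pics/w2.png')[90:340,180:520]
cv2.imwrite('pics/w2c.png',cv2.resize(im,None,fx=2.35,fy=2.35,interpolation=cv2.INTER_CUBIC))
im=cv2.imread('pics/w1.png')[0:90,250:430]
cv2.imwrite('pics/w1c.png',cv2.resize(im,None,fx=4,fy=4,interpolation=cv2.INTER_CUBIC))
E
```

```text
time: 4.58
position: [0.5422, 0.2358, 0.2642]
tool_rot: [[0.002, 0.898, 0.441], [0.0, 0.441, -0.898], [-1.0, 0.002, 0.001]]
contact_force: [0.1, 0.1, 0.4]
gripper_width: 0.0855
4.575 [0.54216884 0.23577712 0.26420615] [[0.002, 0.898, 0.441], [0.0, 0.441, -0.898], [-1.0, 0.002, 0.001]]
```

View pics/w2c.png

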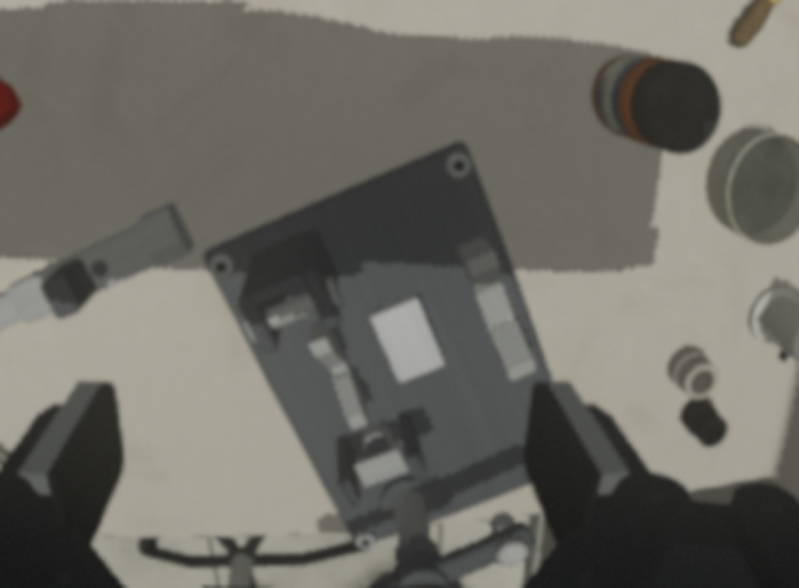

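View pics/w1c.png

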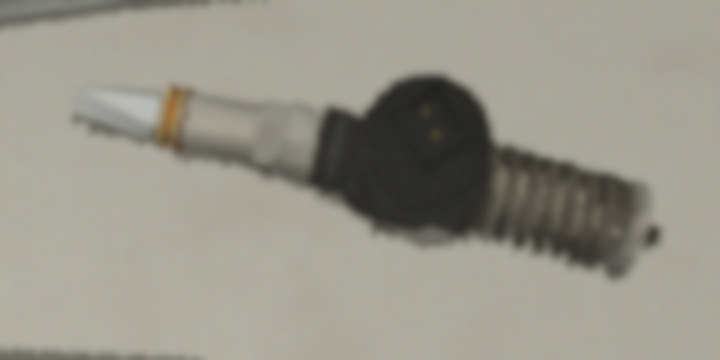

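```bash
cat > fit.py <<'E'
from h import *
import json
from scipy.optimize import least_squares
np.set_printoptions(precision=4,suppress=True)
s=json.load(open('s2.json'));c=json.load(open('c.json'))
P=lambda u,v:(90+v/2.35,180+u/2.35)
obs=[((-3.5,22),(370,315)),((24.5,22),(417,297)),((24.5,-22),(444,362)),((-3.5,-22),(401,384))]
W=np.array([wz(c,P(*p),s,.022)[:2] for _,p in obs]);F=np.array([o for o,_ in obs])/1e3
def T(q,f):
    C,S=np.cos(q[2]),np.sin(q[2]);return np.asarray(f)[...,:2]@np.array([[C,S],[-S,C]])+q[:2]
r=least_squares(lambda q:(T(q,F)-W).ravel(),[.62,.16,.5]);print('rest',r.x,np.degrees(r.x[2]),r.fun.reshape(-1,2)*1e3)
A=wz(c,P(207,260),s,.012);B=wz(c,P(462,142),s,.012);C=wz(c,P(350,537),s,.012)
q=r.x
for n,X in dict(A=A,B=B,C=C).items():
    d=X[:2]-q[:2];print(n,X[:2],'fix',d@[np.cos(q[2]),np.sin(q[2])],d@[-np.sin(q[2]),np.cos(q[2])])
print('yawAB',np.degrees(np.arctan2(*(B-A)[1::-1])),np.linalg.norm(B-A),'yawAC',np.degrees(np.arctan2(*(A-C)[1::-1]))-90,np.linalg.norm(A-C))
# injector from w1
s1=dict(position=[.4992,.2001,.3627],tool_rot=[[0,.8975,.441],[0,.441,-.8975],[-1,0,0]])
N=wz(c,(26.25,268.75),s1,.021);E=wz(c,(58,410),s1,.021);H=wz(c,(35,357),s1,.088)
print('nozzle',N,'spring',E,'head',H,'len',np.linalg.norm(E-N),'yaw',np.degrees(np.arctan2(*(E-N)[1::-1])),'head along',(H-N)[:2]@(E-N)[:2]/np.linalg.norm(E-N))
u=(E-N)[:2]/np.linalg.norm(E-N);print('head pred',N[:2]+u*.129)
E
python3 fit.py
```

```text
rest [0.6146 0.172  0.8817] 50.51726638526257 [[-0.0137 -0.8931]
 [-0.1964  0.47  ]
 [ 1.355  -0.201 ]
 [-1.1449  0.6242]]
A [0.5039 0.1703] fix -0.07169775273979632 0.08438818084217362
B [0.5971 0.2881] fix 0.07852204914641445 0.08731286921472656
C [0.6589 0.0371] fix -0.07591220057541843 -0.12001464301525842
yawAB 51.63263952304195 0.1502482701424844 yawAC 49.33608962595764 0.20444626670949892
nozzle [0.3454 0.348  0.021 ] spring [0.5552 0.4005 0.021 ] head [0.4684 0.3742 0.088 ] len 0.21627567355921554 yaw 14.03999485208806 head along 0.12571653993028398
head pred [0.4705 0.3793]
```

```bash
python3 -m creep '[{"dp":[90,-4,-158],"yaw":-78},{"dp":[90,-4,-158],"yaw":-78},{"dp":[90,-4,-158],"yaw":-78},{"dp":[90,-4,-158],"yaw":-78},{"dp":[90,-4,-158],"yaw":-78},{"dp":[90,-4,-158],"yaw":-78},{"dp":[90,-4,-158],"yaw":-78},{"dp":[90,-4,-158],"yaw":-78},{"dp":[90,-4,-158],"yaw":-78}]'
python3 - <<'E'
from h import *
import json
s=observe();print(s['time'],s['position'],s['joint_positions'])
c=snap('wrist','w3')
json.dump({k:(np.array(s[k]).tolist()) for k in('position','tool_rot')},open('s3.json','w'))
for n,z in dict(injector_head=.07,injector=.03).items():
    for q in look_for(n,c)[:1]:print(n,q['point'],q['score'],wz(c,q['point'],s,z)[:2])
E
```

```text
time: 5.75
position: [0.4699, 0.3761, 0.1765]
tool_rot: [[0.005, -0.244, 0.97], [0.002, 0.97, 0.244], [-1.0, 0.001, 0.005]]
contact_force: [0.9, 0.8, 0.3]
gripper_width: 0.0855
5.75 [0.46990939 0.37606903 0.17653437] [ 3.87038563e+01  2.53073035e+01  5.17410614e+00  6.95662868e+01
 -6.87315413e-02  2.45884797e+01]
injector_head [186.9, 322.8] 0.96 [0.4543336  0.37603277]
injector [186.7, 318.5] 0.65 [0.46536853 0.37559991]
```

View pics/w3.png

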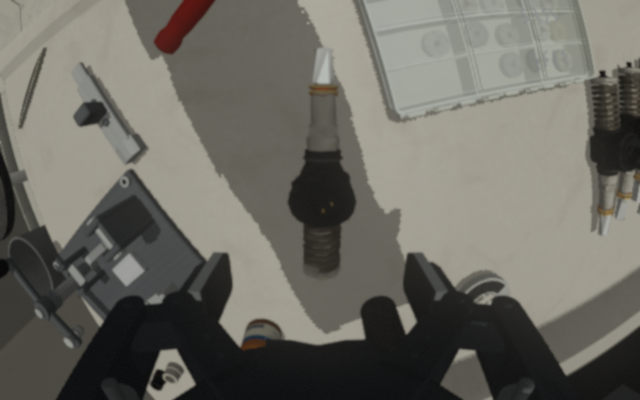

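The injector lies upright in line with the tool: nozzle tip at (323,48), head at (322,197), spring end at (322,274).

```bash
python3 - <<'E'
from h import *
import json
s=json.load(open('s3.json'));c=json.load(open('c.json'))
N=wz(c,(48,323),s,.021);E=wz(c,(274,322),s,.021);H=wz(c,(197,322),s,.08)
u=(E-N)[:2];L=np.linalg.norm(u);u/=L
R=np.array(s['tool_rot']);p=np.array(s['position'])
print(N,E,L,np.degrees(np.arctan2(u[1],u[0])),'head pred',N[:2]+u*.129,'H',H)
for X in (N[:2]+u*.129,H[:2],E[:2]-u*.096):
  print('tool mm',R.T@(np.r_[X,.055]-p)*1e3)
E
```

```text
[0.34520892 0.34922935 0.021     ] [0.55820722 0.40265812 0.021     ] 0.21959714984103182 14.081602229844778 head pred [0.4703325  0.38061551] H [0.46024778 0.3765741  0.08      ]
tool mm [121.54531032   4.17334914   0.87875787]
tool mm [121.48699689   2.71338036  -9.88691231]
tool mm [121.51684891   4.17653252  -4.52401639]
```

```bash
python3 -m creep '[{"dp":[40,3.5,-2],"yaw":0},{"dp":[90,3.5,-2],"yaw":0},{"dp":[121,3.5,-2],"yaw":0},{"dp":[121,3.5,-2],"yaw":0},{"dp":[121,3.5,-2],"yaw":0}]' && python3 -m creep '[{"dp":[0,0,0],"yaw":0},{"dp":[0,0,0],"yaw":0},{"dp":[0,0,0],"yaw":0},{"dp":[0,0,0],"yaw":0},{"dp":[0,0,0],"yaw":0},{"dp":[0,0,0],"yaw":0}]' 40
```

```text
time: 6.52
position: [0.468, 0.3796, 0.0562]
tool_rot: [[0.005, -0.243, 0.97], [0.003, 0.97, 0.243], [-1.0, 0.001, 0.006]]
contact_force: [-1.0, 0.3, 0.2]
gripper_width: 0.0855
time: 7.28
position: [0.469, 0.38, 0.0582]
tool_rot: [[0.008, -0.243, 0.97], [0.004, 0.97, 0.243], [-1.0, 0.002, 0.008]]
contact_force: [-2.0, -3.3, 17.4]
gripper_width: 0.0535
```

```bash
python3 -m creep '[{"dp":[-60,0,0],"yaw":0},{"dp":[-120,0,0],"yaw":0},{"dp":[-120,0,0],"yaw":0},{"dp":[-120,0,0],"yaw":0},{"dp":[-120,0,0],"yaw":0}]'
python3 - <<'E'
from h import *
import json
s=observe();print(s['time'],s['position'],s['contact_force'])
c=snap('wrist','w4')
json.dump({k:(np.array(s[k]).tolist()) for k in('position','tool_rot')},open('s4.json','w'))
E
```

```text
time: 7.9
position: [0.4673, 0.3789, 0.1762]
tool_rot: [[0.005, -0.243, 0.97], [0.002, 0.97, 0.243], [-1.0, 0.001, 0.006]]
contact_force: [-0.2, 0.1, -6.0]
gripper_width: 0.0529
7.9 [0.46726151 0.37890615 0.17621308] [-0.17070258  0.12588736 -6.00847752]
```

View pics/w4.png

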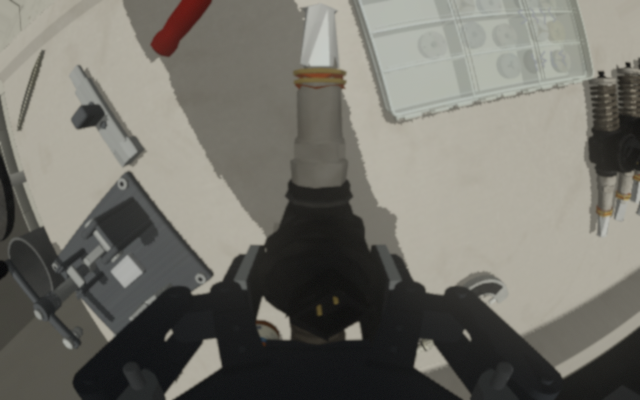

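The injector is held straight, nozzle tip at (321,5), and the force reads -6 N. I'll refine the fixture pose from the rest as seen in several stored wrist pictures.

```bash
cat > ref.py <<'E'
from h import *
import json
np.set_printoptions(precision=4,suppress=True)
c=json.load(open('c.json'))
S={'w1':dict(position=[.4992,.2001,.3627],tool_rot=[[0,.8973,.4414],[0,.4414,-.8973],[-1,0,0.001]])}
for k in '234':S['w'+k]=json.load(open(f's{k}.json'))
C0=np.array([.6213,.180,.022])
for k,s in S.items():
    g=cv2.cvtColor(cv2.imread(f'pics/{k}.png'),cv2.COLOR_BGR2GRAY)
    u=wproj(c,C0,s);x,y=np.round(u).astype(int);r=26
    sub=cv2.resize(g[y-r:y+r,x-r:x+r],None,fx=8,fy=8,interpolation=cv2.INTER_CUBIC)
    m=(sub>135).astype(np.uint8);n,lab,st,cen=cv2.connectedComponentsWithStats(m)
    i=min(range(1,n),key=lambda i:np.linalg.norm(cen[i]-r*8)+(1e3 if st[i,4]<3000 else 0))
    ct=max(cv2.findContours((lab==i).astype(np.uint8),0,1)[0],key=cv2.contourArea)
    pts=np.array([wz(c,((q[0][1]+.5)/8-.5+y-r,(q[0][0]+.5)/8-.5+x-r),s,.022)[:2] for q in ct])*1e3
    (cx,cy),(w,h),a=cv2.minAreaRect(pts.astype(np.float32))
    print(k,u,'c',cx,cy,'size',w,h,'ang',a)
E
python3 ref.py
python3 - <<'E'
from h import *
import json
s=json.load(open('s4.json'));c=json.load(open('c.json'))
z=s['position'][2]-.037
N=wz(c,(5,320.5),s,z);print(N,np.array(s['tool_rot']).T@(N-s['position']))
E
```

```text
w1 [381.2733 201.917 ] c 620.4439697265625 179.62413024902344 size 27.454452514648438 43.569129943847656 ang 49.801849365234375
w2 [353.7591 234.8648] c 620.5862426757812 179.55079650878906 size 27.47522735595703 43.69891357421875 ang 49.641197204589844
w3 [127.6121 269.9487] c 621.6800537109375 179.3730010986328 size 26.486867904663086 42.77427673339844 ang 50.061058044433594
w4 [125.8921 271.3632] c 621.825439453125 179.38430786132812 size 27.649507522583008 44.41524124145508 ang 49.96305847167969
[0.34202573 0.34861527 0.13921308] [ 0.03628485  0.00095617 -0.12904663]
```

```bash
python3 -m creep '[{"dp":[0,-225.5,108.3],"yaw":-35.7},{"dp":[0,-225.5,108.3],"yaw":-35.7},{"dp":[0,-225.5,108.3],"yaw":-35.7},{"dp":[0,-225.5,108.3],"yaw":-35.7},{"dp":[0,-225.5,108.3],"yaw":-35.7},{"dp":[0,-225.5,108.3],"yaw":-35.7},{"dp":[0,-225.5,108.3],"yaw":-35.7},{"dp":[0,-225.5,108.3],"yaw":-35.7}]'
cat > fx.py <<'E'
from h import *
O=np.array([.6138,.1716,0]);a=np.radians(49.75);F=np.array([[np.cos(a),-np.sin(a),0],[np.sin(a),np.cos(a),0],[0,0,1]])
def tofix(X):return F.T@(np.array(X)-O)*1e3
def report():
    s=observe();R=np.array(s['tool_rot']);print(s['time'],'TCP fix mm',tofix(s['position']).round(1),'tooly/z in fix deg',*(np.degrees(np.arctan2(*(F.T@R[:,i])[1::-1])).round(1) for i in(1,2)),'F',np.round(s['contact_force'],1),s['gripper_width']);return s
E
python3 -c "
from fx import *
report();snap('wrist','w5')"
```

```text
time: 8.95
position: [0.6264, 0.1876, 0.1768]
tool_rot: [[0.005, -0.764, 0.645], [0.002, 0.645, 0.764], [-1.0, -0.002, 0.005]]
contact_force: [0.4, 0.4, -5.8]
gripper_width: 0.0531
8.95 TCP fix mm [ 20.4   0.7 176.8] tooly/z in fix deg 90.1 0.1 F [ 0.4  0.4 -5.8] 0.05308125187353619
```

View pics/w5.png

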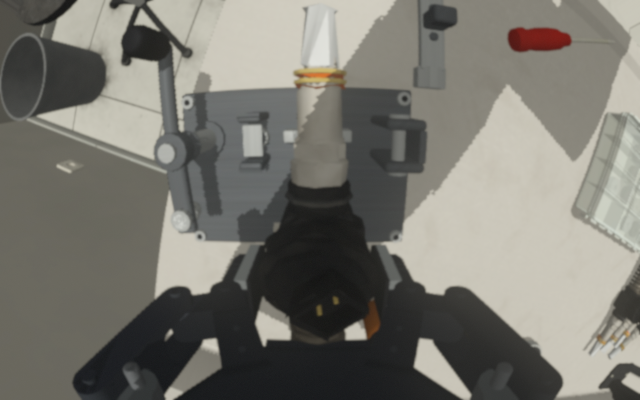

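The injector hangs in line above the fixture. The narrow V-block shows evenly on both sides of the neck (columns 283–353), with the keeper at the right (405,145), the fork at the left (255,140) and the lever open (knob at 145,43).

```bash
python3 -m creep '[{"dp":[50,-0.7,0],"yaw":0},{"dp":[75,-0.7,0],"yaw":0},{"dp":[85,-0.7,0],"yaw":0},{"dp":[93,-0.7,0],"yaw":0},{"dp":[97,-0.7,0],"yaw":0},{"dp":[97,-0.7,0],"yaw":0}]'; python3 -c "
from fx import *
report()"
```

```text
time: 9.75
position: [0.6281, 0.1874, 0.0807]
tool_rot: [[0.007, -0.764, 0.645], [0.003, 0.645, 0.764], [-1.0, -0.003, 0.006]]
contact_force: [0.1, -0.5, -5.5]
gripper_width: 0.0531
9.75 TCP fix mm [21.3 -0.6 80.7] tooly/z in fix deg 90.1 0.1 F [ 0.1 -0.5 -5.5] 0.053053204344501496
```

```bash
python3 -m creep '[{"dp":[1.5,0,-0.8],"yaw":0},{"dp":[3,0,-0.8],"yaw":0},{"dp":[4,0,-0.8],"yaw":0},{"dp":[4,0,-0.8],"yaw":0}]'; python3 -c "
from fx import *
report()"
```

```text
time: 10.25
position: [0.6288, 0.1879, 0.0801]
tool_rot: [[0.011, -0.764, 0.645], [0.006, 0.645, 0.764], [-1.0, -0.005, 0.011]]
contact_force: [-8.9, 2.5, 30.0]
gripper_width: 0.0532
10.25 TCP fix mm [22.1 -0.9 80.1] tooly/z in fix deg 90.1 0.1 F [-8.9  2.5 30. ] 0.05316468502085172
```

```bash
python3 -m creep '[{"dp":[0,0,0],"yaw":0},{"dp":[0,0,0],"yaw":0},{"dp":[0,0,0],"yaw":0},{"dp":[0,0,0],"yaw":0}]' 80;  python3 -m creep '[{"dp":[-40,0,0],"yaw":0},{"dp":[-100,0,0],"yaw":0},{"dp":[-120,0,-20],"yaw":0},{"dp":[-120,0,-20],"yaw":0},{"dp":[-120,0,-20],"yaw":0},{"dp":[-120,0,-20],"yaw":0}]';python3 -c "
from fx import *
import json
s=report();snap('wrist','w6')
json.dump({k:(np.array(s[k]).tolist()) for k in('position','tool_rot')},open('s6.json','w'))
"
```

```text
time: 10.75
position: [0.6287, 0.1878, 0.0799]
tool_rot: [[0.01, -0.764, 0.645], [0.005, 0.645, 0.764], [-1.0, -0.004, 0.011]]
contact_force: [0.7, -0.4, -0.4]
gripper_width: 0.0799
time: 11.5
position: [0.6143, 0.1721, 0.1982]
tool_rot: [[0.008, -0.764, 0.645], [0.005, 0.645, 0.764], [-1.0, -0.003, 0.009]]
contact_force: [0.4, 0.5, -0.1]
gripper_width: 0.0798
11.5 TCP fix mm [  0.7  -0.  198.2] tooly/z in fix deg 90.1 0.1 F [ 0.4  0.5 -0.1] 0.07984114172188886
```

View pics/w6.png

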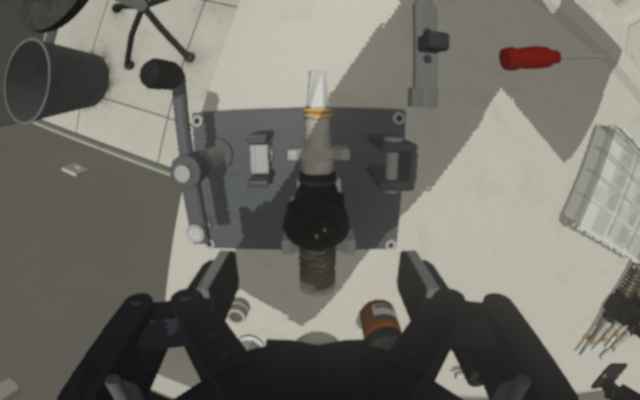

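The injector sits in the V-blocks: nozzle tip at (318,72), head at (316,215), spring end at (317,290). Now I'll rectify stored views of the strap on the bench.

```bash
python3 - <<'E'
from fx import *
import json
c=json.load(open('c.json'));s6=json.load(open('s6.json'))
for n,p,z in (('nozzle',(72,318),.042),('spring',(290,317),.042)):print(n,tofix(wz(c,p,s6,z)).round(1))
S={'w1':dict(position=[.4992,.2001,.3627],tool_rot=[[0,.8973,.4414],[0,.4414,-.8973],[-1,0,0.001]])}
for k in '234':S['w'+k]=json.load(open(f's{k}.json'))
S['w6']=s6
out=[]
for k in('w1','w2','w3','w6'):
    im=cv2.imread(f'pics/{k}.png');n=400;m=np.zeros((300,n,2),np.float32)
    for i in range(300):
        for j in range(n):
            X=[.35+j*.0005,.21-i*.0005,.018];m[i,j]=wproj(c,X,S[k])
    t=cv2.remap(im,m[...,0],m[...,1],cv2.INTER_CUBIC);cv2.putText(t,k,(5,20),0,.6,(0,0,255));out.append(t)
cv2.imwrite('pics/strap.png',np.vstack([np.hstack(out[:2]),np.hstack(out[2:])]))
E
```

```text
nozzle [-104.3   -0.9   42. ]
spring [114.4  -1.5  42. ]
```

View pics/strap.png

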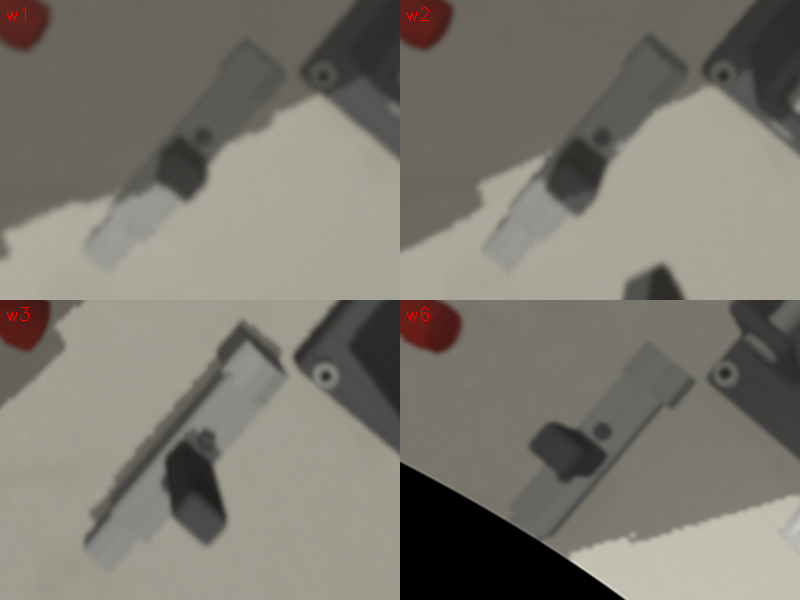

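The tongue is the narrower lower-left end, tip at (97,258) in w1. The toe is the bevelled upper-right end at (265,57), and the block is mid-strap. I'll check how far along x the injector is shifted, using the plate bolts as reference.

```bash
python3 - <<'E'
from fx import *
import json
c=json.load(open('c.json'));s6=json.load(open('s6.json'));s2=json.load(open('s2.json'))
s5=dict(position=[0.6264,0.1876,0.1768],tool_rot=[[0.005,-0.764,0.645],[0.002,0.645,0.764],[-1.0,-0.002,0.005]])
for k,s,P in (('w2',s2,[(90+265/2.35,180+220/2.35),(90+165/2.35,180+458/2.35),(90+542/2.35,180+365/2.35)]),('w5',s5,[(98,404),(236,396),(102,187),(236,201)]),('w6',s6,[(117,399),(244,391),(121,197),(240,212)])):
    print(k,[tofix(wz(c,p,s,.013))[:2].round(1).tolist() for p in P])
w=capture('wrist');s=observe();print('same?',s['position'])
for n,z in (('injector_head',.09),('injector_mid',.043),('injector_nozzle',.042)):
    for q in look_for(n,w)[:1]:print(n,np.round(q['point'],1),q['score'],tofix(wz(w,q['point'],s,z)).round(1))
# nozzle tip row profile & head extents in w6
g=cv2.cvtColor(cv2.imread('pics/w6.png'),cv2.COLOR_BGR2GRAY)
print('col318 rows60-85',g[60:86,312:324].mean(1).astype(int))
print('rows 240-310',g[270:310,312:322].mean(1).astype(int))
for r in (36,38): pass
for p,z in (((186,318),.105),((250,318),.105)):print(tofix(wz(c,p,s6,z)).round(1))
E
```

```text
w2 [[-66.5, 77.9], [71.6, 77.6], [-66.0, -128.6]]
w5 [[-64.7, 79.8], [73.3, 80.6], [-63.9, -125.8], [74.9, -123.8]]
w6 [[-64.7, 80.1], [73.9, 81.0], [-62.6, -125.6], [70.7, -121.1]]
same? [0.6143355  0.17208894 0.1985719 ]
injector_head [205.4 318. ] 0.74 [ 1.4 -0.1 90. ]
injector_mid [208.3 317. ] 0.87 [20.3 -1.1 43. ]
injector_nozzle [208.6 318.1] 0.84 [20.9 -0.  42. ]
col318 rows60-85 [189 189 190 190 190 190 190 189 189 187 183 181 181 182 183 183 184 185
 185 185 185 185 185 185 186 187]
rows 240-310 [ 59  60  62  61  59  56  57  59  59  58  56  56  58  61  62  64  65  66
  67  71  78  86  92  96 101 105 110 115 117 118 119 118 119 119 119 119
 119 119 120 124]
[-17.5  -0.6 105. ]
[ 33.7  -0.5 105. ]
```

```bash
python3 -m creep '[{"dp":[10,106.4,-139.8],"yaw":0},{"dp":[10,106.4,-139.8],"yaw":0},{"dp":[40,106.4,-139.8],"yaw":0},{"dp":[80,106.4,-139.8],"yaw":0},{"dp":[80,106.4,-139.8],"yaw":0},{"dp":[80,106.4,-139.8],"yaw":0}]' 50
python3 - <<'E'
from fx import *
import json
s=observe();c=snap('wrist','w7');print(s['position'],np.degrees(np.arctan2(s['tool_rot'][1][1],s['tool_rot'][0][1])))
json.dump({k:(np.array(s[k]).tolist()) for k in('position','tool_rot')},open('s7.json','w'))
for n,z in (('strap_grip',.04),('strap_tongue',.018),('strap',.015)):
    for q in look_for(n,c)[:1]:print(n,np.round(q['point'],1),q['score'],wz(c,q['point'],s,z))
# rectified at z=.02 and z=.054, tool-aligned around expected grip
R=np.array(s['tool_rot']);out=[]
im=cv2.imread('pics/w7.png')
for z in(.020,.054):
    m=np.zeros((300,400,2),np.float32)
    for i in range(300):
        for j in range(400):
            X=np.array([.4428,.1339,0])+R[:,1]*(j-200)*.0005+R[:,2]*(i-150)*.0005;X[2]=z;m[i,j]=wproj(c,X,s)
    out.append(cv2.remap(im,m[...,0],m[...,1],cv2.INTER_CUBIC))
cv2.imwrite('pics/grip.png',np.hstack(out))
E
```

```text
time: 12.5
position: [0.4449, 0.1345, 0.1187]
tool_rot: [[0.011, -0.764, 0.645], [0.006, 0.645, 0.764], [-1.0, -0.005, 0.011]]
contact_force: [0.5, 0.9, 0.3]
gripper_width: 0.0497
[0.44491047 0.13450213 0.11865373] 139.83890168075192
strap_grip [196.1 319.9] 0.59 [0.43369432 0.12315111 0.04      ]
strap_tongue [197.3 319.2] 0.59 [0.43901343 0.12875995 0.018     ]
strap [198.  318.8] 0.83 [0.44020638 0.1297086  0.015     ]
```

View pics/grip.png

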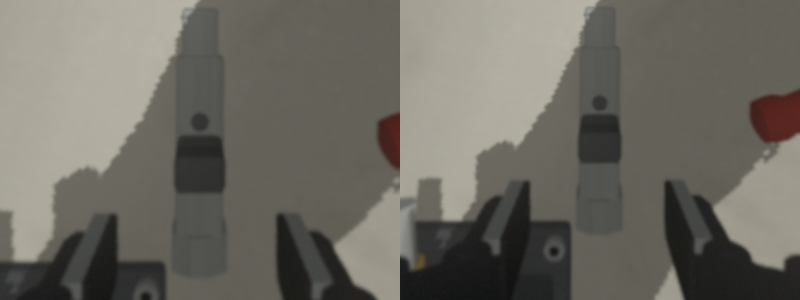

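The rectified view puts the tongue tip at (200,8), the toe end at (200,277) and the block at row ~150, column 200, all in line with the jaws. Grasping now.

```bash
python3 -m creep '[{"dp":[40,1.3,-2.4],"yaw":0},{"dp":[68,1.3,-2.4],"yaw":0},{"dp":[69.5,1.3,-2.4],"yaw":0},{"dp":[69.5,1.3,-2.4],"yaw":0}]' ; python3 -m creep '[{"dp":[0,0,0],"yaw":0},{"dp":[0,0,0],"yaw":0},{"dp":[0,0,0],"yaw":0},{"dp":[0,0,0],"yaw":0},{"dp":[0,0,0],"yaw":0}]' 12; python3 -m creep '[{"dp":[-50,0,0],"yaw":0},{"dp":[-110,0,0],"yaw":0},{"dp":[-110,0,0],"yaw":0},{"dp":[-110,0,0],"yaw":0}]'
```

```text
time: 13.2
position: [0.4438, 0.1341, 0.0498]
tool_rot: [[0.012, -0.764, 0.645], [0.006, 0.645, 0.764], [-1.0, -0.005, 0.012]]
contact_force: [0.6, 0.3, 0.3]
gripper_width: 0.0501
time: 13.82
position: [0.4447, 0.1343, 0.0511]
tool_rot: [[0.014, -0.764, 0.645], [0.006, 0.645, 0.764], [-1.0, -0.007, 0.014]]
contact_force: [-0.9, -1.1, 10.0]
gripper_width: 0.0206
time: 14.32
position: [0.443, 0.1335, 0.1609]
tool_rot: [[0.014, -0.764, 0.645], [0.006, 0.645, 0.764], [-1.0, -0.007, 0.014]]
contact_force: [0.9, 0.1, -3.3]
gripper_width: 0.0208
```

```bash
sed -i 's/O=np.array(\[.6138,.1716,0\])/O=np.array([.6130,.1722,0])/' fx.py; python3 -m creep '[{"dp":[0,23,110.5],"yaw":90},{"dp":[0,23,110.5],"yaw":90},{"dp":[0,23,110.5],"yaw":90},{"dp":[0,23,110.5],"yaw":90},{"dp":[0,23,110.5],"yaw":90},{"dp":[0,23,110.5],"yaw":90},{"dp":[0,23,110.5],"yaw":90},{"dp":[0,23,110.5],"yaw":90},{"dp":[0,23,110.5],"yaw":90},{"dp":[0,23,110.5],"yaw":90}]'; python3 -c "
from fx import *
s=report();print(F.T@np.array(s['tool_rot']))"
```

```text
time: 15.58
position: [0.4959, 0.2324, 0.1608]
tool_rot: [[0.012, 0.645, 0.764], [0.005, 0.764, -0.645], [-1.0, 0.012, 0.006]]
contact_force: [0.2, 0.1, -2.8]
gripper_width: 0.0212
15.575 TCP fix mm [-29.7 128.3 160.8] tooly/z in fix deg 0.1 -89.9 F [ 0.2  0.1 -2.8] 0.021175640583715766
[[ 0.01188715  0.99992755  0.00189224]
 [-0.00579386  0.00196122 -0.99998129]
 [-0.99991256  0.01187597  0.00581675]]
```

```bash
python3 -m creep '[{"dp":[20,0.7,0],"yaw":0},{"dp":[25,0.7,0],"yaw":0},{"dp":[28,0.7,0],"yaw":0},{"dp":[30,0.7,0],"yaw":0},{"dp":[30,0.7,0],"yaw":0}]'; python3 -c "
from fx import *
s=report();print(s['moment'])"
```

```text
time: 16.2
position: [0.4963, 0.2341, 0.1315]
tool_rot: [[0.012, 0.643, 0.766], [0.007, 0.766, -0.643], [-1.0, 0.013, 0.004]]
contact_force: [-8.8, 6.9, 13.6]
gripper_width: 0.0208
16.2 TCP fix mm [-28.2 129.1 131.5] tooly/z in fix deg 0.3 -89.7 F [-8.8  6.9 13.6] 0.02083783360195795
[ 1.06544617  1.33782591 -0.02484285]
```

```bash
python3 -m creep '[{"dp":[3,0,0],"yaw":0},{"dp":[6,0,0],"yaw":0},{"dp":[9,0,0],"yaw":0},{"dp":[11,0,0],"yaw":0},{"dp":[11,0,0],"yaw":0}]'; python3 -c "
from fx import *
s=report();print(s['moment'])"
```

```text
time: 16.82
position: [0.4949, 0.2359, 0.1209]
tool_rot: [[0.009, 0.64, 0.768], [0.011, 0.768, -0.64], [-1.0, 0.014, 0.0]]
contact_force: [-16.4, 12.7, 16.7]
gripper_width: 0.0205
16.825 TCP fix mm [-27.7 131.3 120.9] tooly/z in fix deg 0.5 -89.5 F [-16.4  12.7  16.7] 0.020530412517990933
[ 2.15263025  2.91511371 -0.12161096]
```

```bash
python3 -m creep '[{"dp":[-20,0,0],"yaw":0},{"dp":[-40,0,0],"yaw":0},{"dp":[-40,0,0],"yaw":0},{"dp":[-40,0,0],"yaw":0}]'; cat > tilt.py <<'E'
import sys
from fx import *
import json
np.set_printoptions(precision=3,suppress=True,linewidth=150)
s=report();k=sys.argv[1];w=snap('wrist',k);a=snap('scene',k+'sc');b=snap('side',k+'si')
json.dump({q:(np.array(s[q]).tolist()) for q in('position','tool_rot')},open(f's{k}.json','w'))
R=np.array(s['tool_rot']);p=np.array(s['position'])
def pt(sx,sz,th,sy=0): # strap point mm -> world; pivot 48 above underside = tool x +3
    dx,dz=sx,sz-48;t=np.radians(th);x=dx*np.cos(t)+dz*np.sin(t);z=-dx*np.sin(t)+dz*np.cos(t)
    return p+R@(np.array([3-z,sy,-x])/1e3)
for th in(0,5,10,15,20,25):
    print(th,'tip',wproj(w,pt(70,18,th),s),'step',wproj(w,pt(46,18,th),s),'step',wproj(w,pt(46,20,th),s),'tip sc',proj(a,pt(70,14,th)),'si',proj(b,pt(70,14,th)),'toe sc',proj(a,pt(-63,10,th)),'si',proj(b,pt(-63,10,th)))
g=cv2.cvtColor(cv2.imread(f'pics/{k}.png'),cv2.COLOR_BGR2GRAY)
print('rows 0..200 step2',g[0:200:2,312:322].mean(1).astype(int))
for r in(20,60,80,100,120,140):print(r,g[r,270:370:4])
E
python3 tilt.py w8
```

```text
time: 17.32
position: [0.4941, 0.2352, 0.1599]
tool_rot: [[0.008, 0.64, 0.769], [0.01, 0.769, -0.64], [-1.0, 0.013, -0.0]]
contact_force: [-0.1, -0.1, -3.1]
gripper_width: 0.0208
17.325 TCP fix mm [-28.8 131.4 159.9] tooly/z in fix deg 0.5 -89.5 F [-0.1 -0.1 -3.1] 0.020755420254757885
0 tip [318.73  117.687] step [318.695 165.048] step [318.708 165.793] tip sc [339.993 232.823] si [351.651 201.14 ] toe sc [341.417 195.57 ] si [324.958 169.06 ]
5 tip [318.687 122.825] step [318.665 168.9  ] step [318.678 169.338] tip sc [339.939 233.996] si [350.781 202.219] toe sc [341.533 192.746] si [324.426 166.538]
10 tip [318.647 128.567] step [318.638 173.25 ] step [318.65  173.401] tip sc [339.897 234.882] si [349.82  203.044] toe sc [341.647 189.959] si [323.984 164.038]
15 tip [318.612 134.831] step [318.613 178.043] step [318.625 177.926] tip sc [339.866 235.481] si [348.779 203.612] toe sc [341.761 187.227] si [323.634 161.575]
20 tip [318.58  141.549] step [318.59 183.23] step [318.601 182.862] tip sc [339.847 235.792] si [347.668 203.926] toe sc [341.871 184.569] si [323.38  159.165]
25 
[... 514 characters left out ...]
97  87  95  97  97  97  97  96  96  97  96  96  96  96  96  95  96]
20 [168 169 170 169 168 168 167 167 167 168 168 167 167 167 167 167 167 166 165 165 165 163 163 163 162]
60 [169 169 169 168 168 168 167 167 168 169 169 169 169 167 166 166 167 166 166 167 166 164 164 164 165]
80 [105 105 106 106 105 105 105 105 106 117 162 168 169 169 169 168 169 169 169 170 170 169 168 167 168]
100 [102 102 103 103 104 103 105 106 105 106 108 106 106 106 107 119 149 170 169 168 167 165 164 164 166]
120 [102 103 104 103 103 104 103 104 104 104 105 105 105 105 106 105 105 103 103 105 103 104 106 143 164]
140 [104 103 103 102 104 104 103 104  93  99 101 102 101  99  99  97  91 103 103 103 103 103 104 103 105]
```

```bash
cat > fitt.py <<'E'
import sys,json
from h import *
from scipy.optimize import least_squares
np.set_printoptions(precision=2,suppress=True,linewidth=160)
k=sys.argv[1];c=json.load(open('c.json'));s=json.load(open(f's{k}.json'))
g=cv2.GaussianBlur(cv2.cvtColor(cv2.imread(f'pics/{k}.png'),cv2.COLOR_BGR2GRAY),(1,3),0).astype(float)
for r in range(116,206,6):print(r,g[r-1:r+2,292:346].mean(0).astype(int))
print('rows112..205',g[112:206,314:322].mean(1).astype(int))
E
python3 fitt.py w8
```

```text
116 [104 103 104 103 104 104 104 104 104 104 105 104 105 104 105 104 105 105 105 106 106 106 106 106 105 105 105 105 105 105 105 106 105 105 105 106 106 106 106
 105 105 105 104 104 104 105 105 105 104 105 105 105 105 105]
122 [103 103 103 103 104 104 104 104 104 104 103 102 101 101 101 101 101 101 101 102 102 102 103 102 101 101 101 101 101 101 102 102 103 102 102 102 101 101 101
 101 101 102 103 104 104 104 103 103 103 103 103 103 103 103]
128 [102 103 103 103 104 104 104 104 101  97  93  95  97 100 100  99 100 101 101 101 102 102 102 102 102 102 101 101 101  99  99  97  98  99 100  99  99  98  98
  97  96  94  93  96 100 102 103 102 102 102 102 102 102 102]
134 [103 103 104 104 104 104 103 103 101  95  93  94  97 100 100 100 100 101 101 101 101 102 102 102 102 100 101 101 101 100  99  98  98  99 100 100  99  99  98
  97  95  94  93  96 101 103 103 103 103 102 102 103 102 102]
140 [104 104 104 104 104 104 104 103 101  96  93  95  98 100  99 100 100 101 101 101 101 101 102 102 102 101 101 102 101 100  99  98  98  99  99 100  99  98  98
  97  95  93  91  94 100 102 103 103 103 103 10
[... 1937 characters left out ...]
96  96  95  96  97  97
  99  99  98  96  96  95  93  90  87  90  96 100 102 102 102]
200 [101  99  96  91  89  92  95  96  97  98  99  99  98  97  98  99  99  99  98  97  96  95  96  96  96  96  95  96  96  96  97  97  97  96  95  95  96  96  97
  98  98  97  96  95  94  93  90  86  88  95 100 102 102 102]
rows112..205 [106 106 106 106 105 105 104 104 104 104 102  98  96  97  99 101 101 101 101 101 101 101 101 101 101 101 101 101 101 101 101 101 101 101 101 101 101 101 101
 101 101 101 101 101 101 101 101 101 101 101 101 101 101 100  96  92  89  91  95  97  97  97  97  97  97  97  97  97  97  97  97  97  97  97  97  97  97  97
  97  96  96  96  96  96  96  96  96  96  96  95  95  95  95  95]
```

```bash
python3 - <<'E'
from h import *
import json
from scipy.signal import argrelmin
c=json.load(open('c.json'))
np.set_printoptions(precision=1,suppress=True,linewidth=160)
for k in('w7','w8'):
    s=json.load(open(f's{k}.json'));R=np.array(s['tool_rot']);p=np.array(s['position'])
    g=cv2.cvtColor(cv2.imread(f'pics/{k}.png'),cv2.COLOR_BGR2GRAY).astype(float)
    pr=g[60:215,314:322].mean(1);i=argrelmin(pr,order=3)[0];print(k,'row minima',[(int(r+60),round(pr[r])) for r in i if pr[r]<max(pr[max(0,r-4):r+5])-5])
    # model in w7: level on bench
    if k=='w7':
        for n,(x,z) in dict(tip=(70,18),tipb=(70,10),step18=(46,18),step20=(46,20)).items():
            X=np.array([.4428,.1339,0])-R[:,2]*x/1e3;X[2]=z/1e3;q=wproj(c,X,s);
            e=[]
            for h in(9,12):
                for sg in(-1,1):e.append(wproj(c,X+R[:,1]*h/1e3*sg,s)[0])
            print(n,q,np.array(e))
    for r in range(100,210,12):
        row=g[r-1:r+2,280:360].mean(0);i=argrelmin(row,order=3)[0];print(r,[int(x+280) for x in i if row[x]<np.median(row)-4])
E
```

```text
Traceback (most recent call last):
FileNotFoundError: [Errno 2] No such file or directory: 'sw7.json'
```

```bash
cp s7.json sw7.json; python3 - <<'E'
from h import *
import json
from scipy.signal import argrelmin
c=json.load(open('c.json'))
np.set_printoptions(precision=1,suppress=True,linewidth=160)
for k in('w7','w8'):
    s=json.load(open(f's{k}.json'));R=np.array(s['tool_rot']);p=np.array(s['position'])
    g=cv2.cvtColor(cv2.imread(f'pics/{k}.png'),cv2.COLOR_BGR2GRAY).astype(float)
    pr=g[60:215,314:322].mean(1);i=argrelmin(pr,order=3)[0];print(k,'row minima',[(int(r+60),round(pr[r])) for r in i if pr[r]<max(pr[max(0,r-4):r+5])-5])
    if k=='w7':
        for n,(x,z) in dict(tip=(70,18),step18=(46,18),step20=(46,20)).items():
            X=np.array([.4428,.1339,0])-R[:,2]*x/1e3;X[2]=z/1e3;q=wproj(c,X,s);
            print(n,q,np.array([wproj(c,X+R[:,1]*h*sg/1e3,s)[0] for h in(9,12) for sg in(-1,1)]))
    for r in range(100,210,12):
        row=g[r-1:r+2,280:360].mean(0);i=argrelmin(row,order=3)[0];print(r,[int(x+280) for x in i if row[x]<np.median(row)-4])
E
```

```text
w7 row minima [(144, 86), (188, 54)]
tip [320.7 109.9] [308.  333.5 303.7 337.7]
step18 [320.7 143.2] [308.1 333.2 303.9 337.4]
step20 [320.7 143.6] [308.  333.3 303.8 337.5]
100 [332, 345, 351]
112 []
124 [311, 331]
136 [308, 331]
148 [317, 327, 335]
160 [305, 320, 326]
172 [305, 333]
184 [305, 319, 333]
196 [320, 326]
208 [332]
w8 row minima [(124, 95), (168, 88)]
100 [284]
112 []
124 [323]
136 [302, 324, 334]
148 [302, 324, 334]
160 [302, 323, 333]
172 [296, 339]
184 [296, 339]
196 [296, 339]
208 [296, 339]
```

```bash
python3 -m creep '[{"dp":[32,0,-4],"yaw":0},{"dp":[36,0,-5],"yaw":0},{"dp":[40,0,-6],"yaw":0},{"dp":[43,0,-7],"yaw":0},{"dp":[46,0,-8],"yaw":0},{"dp":[46,0,-8],"yaw":0}]'; python3 -m creep '[{"dp":[-20,0,0],"yaw":0},{"dp":[-48,0,0],"yaw":0},{"dp":[-48,0,0],"yaw":0},{"dp":[-48,0,0],"yaw":0}]'; python3 tilt.py w9 | head -7; python3 - <<'E'
from h import *
from scipy.signal import argrelmin
g=cv2.cvtColor(cv2.imread('pics/w9.png'),cv2.COLOR_BGR2GRAY).astype(float)
pr=g[60:215,314:322].mean(1);i=argrelmin(pr,order=3)[0];print('row minima',[(int(r+60),round(pr[r])) for r in i if pr[r]<max(pr[max(0,r-4):r+5])-3])
for r in range(112,210,8):
    row=g[r-1:r+2,280:360].mean(0);i=argrelmin(row,order=3)[0];print(r,[int(x+280) for x in i if row[x]<np.median(row)-4],end=' ')
E
```

```text
time: 18.23
position: [0.4885, 0.2411, 0.1151]
tool_rot: [[0.009, 0.64, 0.769], [0.011, 0.768, -0.64], [-1.0, 0.014, -0.0]]
contact_force: [-6.0, 0.9, 6.8]
gripper_width: 0.0208
time: 18.73
position: [0.488, 0.2405, 0.1627]
tool_rot: [[0.009, 0.64, 0.769], [0.011, 0.768, -0.64], [-1.0, 0.014, -0.0]]
contact_force: [0.1, -0.2, -3.8]
gripper_width: 0.0211
18.725 TCP fix mm [-28.6 139.5 162.7] tooly/z in fix deg 0.5 -89.5 F [ 0.1 -0.2 -3.8] 0.021071862192207583
0 tip [318.728 117.687] step [318.693 165.047] step [318.706 165.792] tip sc [339.781 234.38 ] si [353.41  202.516] toe sc [341.248 196.717] si [326.333 170.025]
5 tip [318.685 122.825] step [318.663 168.899] step [318.676 169.337] tip sc [339.726 235.552] si [352.516 203.596] toe sc [341.367 193.874] si [325.801 167.484]
10 tip [318.645 128.566] step [318.636 173.249] step [318.648 173.4  ] tip sc [339.682 236.435] si [351.532 204.417] toe sc [341.486 191.07 ] si [325.361 164.965]
15 tip [318.61 134.83] step [318.611 178.042] step [318.622 177.925] tip sc [339.65  237.028] si [350.467 204.98 ] toe sc [341.602 188.321] si [325.016 162.484]
20 tip [318.578 141.548] step [318.588 183.229] step [318.599 182.861] tip sc [339.631 237.331] si [349.331 205.286] toe sc [341.716 185.647] si [324.767 160.057]
25 tip [318.549 148.661] step [318.567 188.766] step [318.578 188.163] tip sc [339.623 237.347] si [348.134 205.338] toe sc [341.827 183.063] si [324.619 157.698]
row minima [(130, 95), (172, 88)]
112 [] 120 [] 128 [] 136 [303, 323] 144 [303] 152 [303, 323, 333] 160 [303, 333] 168 [333] 176 [297, 339] 184 [297, 339] 192 [297, 339] 200 [297, 339] 208 [296, 339]
```

The tilt is now about 17°, tongue down. I'll move over the entry position and check the alignment with the keeper.

```bash
python3 -m creep '[{"dp":[0,-1.4,151.5],"yaw":0.5},{"dp":[0,-1.4,151.5],"yaw":0.5},{"dp":[0,-1.4,151.5],"yaw":0.5},{"dp":[10,-1.4,151.5],"yaw":0.5},{"dp":[12,-1.4,151.5],"yaw":0.5},{"dp":[12,-1.4,151.5],"yaw":0.5}]'; python3 tilt.py w10 | head -3; python3 - <<'E'
from fx import *
import json
c=json.load(open('c.json'));s=json.load(open('sw10.json'))
for n,X in dict(keep_cheekL=(-40.5,48,86),R=(-17.5,48,86),pinL=(-40.5,60,78),pinR=(-17.5,60,78)).items():print(n,wproj(c,O+F@np.array(X)/1e3,s).round(1))
im=cv2.imread('pics/w10.png')[60:260,220:420];cv2.imwrite('pics/w10c.png',cv2.resize(im,None,fx=3,fy=3,interpolation=cv2.INTER_CUBIC))
E
```

```text
time: 19.62
position: [0.6024, 0.1432, 0.1498]
tool_rot: [[0.007, 0.646, 0.764], [0.01, 0.764, -0.646], [-1.0, 0.012, -0.001]]
contact_force: [-0.3, -1.0, -2.8]
gripper_width: 0.0206
19.625 TCP fix mm [-29.  -10.7 149.8] tooly/z in fix deg 0.0 -90.0 F [-0.3 -1.  -2.8] 0.020583193686414473
0 tip [318.732 117.679] step [318.697 165.04 ] step [318.71  165.785] tip sc [341.872 195.282] si [323.686 168.797] toe sc [343.433 164.622] si [302.559 142.808]
5 tip [318.688 122.818] step [318.667 168.892] step [318.679 169.33 ] tip sc [341.826 196.539] si [323.109 169.973] toe sc [343.548 162.03 ] si [302.048 140.493]
keep_cheekL [297.9 134.5]
R [336.4 134.5]
pinL [298.4 114.2]
pinR [335.6 114.2]
```

View pics/w10c.png

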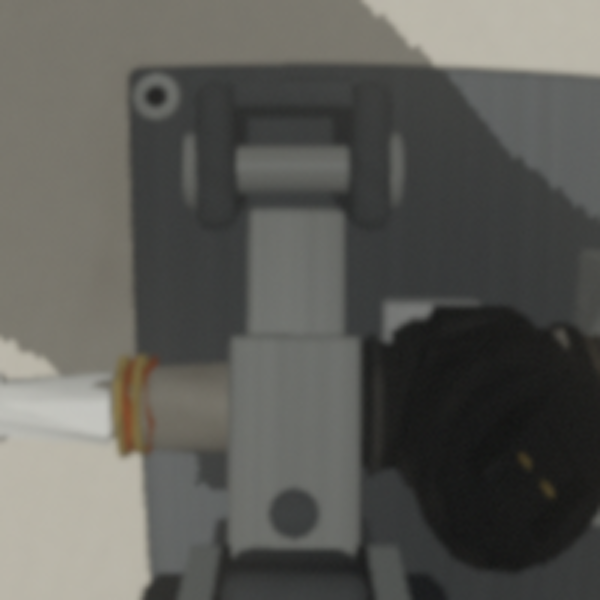

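The view shows the tongue tip at (296,210), centred on the pin at (292,168) between the cheeks to within about 0.8 mm. The injector is below, with its head at the right. Descending and then sliding in.

```bash
python3 -m creep '[{"dp":[12,-1.7,2],"yaw":0},{"dp":[22,-1.7,2],"yaw":0},{"dp":[29,-1.7,2],"yaw":0},{"dp":[33,-1.7,2],"yaw":0},{"dp":[33,-1.7,2],"yaw":0}]'; python3 -c "
from fx import *
s=report();print(F.T@s['contact_force'],s['moment'])"
```

```text
time: 20.4
position: [0.6036, 0.1408, 0.1172]
tool_rot: [[0.008, 0.646, 0.764], [0.01, 0.763, -0.646], [-1.0, 0.013, -0.001]]
contact_force: [-0.1, -0.5, -3.5]
gripper_width: 0.0207
20.4 TCP fix mm [-30.  -13.1 117.2] tooly/z in fix deg 0.0 -90.0 F [-0.1 -0.5 -3.5] 0.020747982254286736
[-0.44669229 -0.23965655 -3.53560509] [ 0.06295729  0.03074908 -0.01280932]
```

```bash
python3 -m creep '[{"dp":[0,0,-4],"yaw":0},{"dp":[0,0,-8],"yaw":0},{"dp":[0,0,-12],"yaw":0},{"dp":[0,0,-16],"yaw":0},{"dp":[0,0,-16],"yaw":0}]'; python3 -c "
from fx import *
s=report();print(F.T@s['contact_force'],s['moment']);snap('wrist','w11')
g=cv2.cvtColor(cv2.imread('pics/w11.png'),cv2.COLOR_BGR2GRAY).astype(int)
print(g[60:200:2,316:320].mean(1).astype(int))"
```

```text
time: 21.02
position: [0.5912, 0.1513, 0.1173]
tool_rot: [[0.008, 0.645, 0.764], [0.01, 0.764, -0.646], [-1.0, 0.013, -0.001]]
contact_force: [-0.0, 0.5, -3.1]
gripper_width: 0.0212
21.025 TCP fix mm [-30.    3.2 117.3] tooly/z in fix deg 0.0 -90.0 F [-0.   0.5 -3.1] 0.02117452614727275
[ 0.37034867  0.31764516 -3.13026429] [-0.01838824  0.08657755  0.05790953]
[123 123 122 123 122 122 122 121 122 121 121 121 121 121 121 121 121 117
  86  66  64  64  64  64  61  58  63  64  63  61  59  60  62  62  70  99
 112 102  98 104 107 113 110 102  98  91  92 111 116 116 116 117 117 117
 118 113 104 111 113 113 113 113 113 113 112 112 112 112 112 112]
```

```bash
python3 -m creep '[{"dp":[3,0,0],"yaw":0},{"dp":[6,0,0],"yaw":0},{"dp":[9,0,1],"yaw":0},{"dp":[12,0,3],"yaw":0},{"dp":[12,0,3],"yaw":0}]'; python3 -c "
from fx import *
s=report();print(F.T@s['contact_force'],s['moment'])"
```

```text
time: 21.7
position: [0.5936, 0.1494, 0.1052]
tool_rot: [[0.007, 0.646, 0.764], [0.011, 0.764, -0.646], [-1.0, 0.013, -0.001]]
contact_force: [-2.8, 1.1, 2.6]
gripper_width: 0.0207
21.7 TCP fix mm [-2.990e+01  1.000e-01  1.052e+02] tooly/z in fix deg 0.0 -90.0 F [-2.8  1.1  2.6] 0.02067626921026733
[-0.93672221  2.82403847  2.58498441] [0.30722195 0.61033935 0.04777012]
```

```bash
python3 -m creep '[{"dp":[1.5,0,1.5],"yaw":0},{"dp":[3,0,3],"yaw":0},{"dp":[4.5,0,4.5],"yaw":0},{"dp":[4.5,0,4.5],"yaw":0}]'; python3 -c "
from fx import *
s=report();print(F.T@s['contact_force'],s['moment']);snap('wrist','w12')
g=cv2.cvtColor(cv2.imread('pics/w12.png'),cv2.COLOR_BGR2GRAY).astype(int)
print(g[100:200:2,316:320].mean(1).astype(int))"
```

```text
time: 22.2
position: [0.5973, 0.1465, 0.1023]
tool_rot: [[0.009, 0.646, 0.764], [0.011, 0.763, -0.646], [-1.0, 0.014, -0.001]]
contact_force: [-9.5, -1.5, 22.2]
gripper_width: 0.0205
22.2 TCP fix mm [-29.8  -4.6 102.3] tooly/z in fix deg 0.0 -90.0 F [-9.5 -1.5 22.2] 0.020463294426673693
[-7.31820974  6.27231344 22.24376818] [-0.17849525  2.4644168   0.14640737]
[ 67  65  59  61  66  67  66  67  66  66  74  97 107 111 115 119 113 107
 102  95  90 111 123 123 123 123 123 123 123 124 124 124 123 112 115 120
 120 119 120 119 119 120 119 119 118 119 119 118 118 118]
```

```bash
python3 -m creep '[{"dp":[0,0,0],"yaw":0},{"dp":[0,0,0],"yaw":0},{"dp":[0,0,0],"yaw":0}]' 27; python3 -c "
from fx import *
s=report();print(F.T@s['contact_force'],s['moment']);snap('wrist','w13')
g=cv2.cvtColor(cv2.imread('pics/w13.png'),cv2.COLOR_BGR2GRAY).astype(int)
print(g[100:200:2,316:320].mean(1).astype(int))"
```

```text
time: 22.62
position: [0.5974, 0.1465, 0.1022]
tool_rot: [[0.009, 0.646, 0.764], [0.011, 0.763, -0.646], [-1.0, 0.014, -0.001]]
contact_force: [-0.2, 0.7, 0.3]
gripper_width: 0.0271
22.625 TCP fix mm [-29.7  -4.6 102.2] tooly/z in fix deg 0.0 -90.0 F [-0.2  0.7  0.3] 0.02708534825017218
[0.41040264 0.59003616 0.307891  ] [-0.06249371 -0.04132028  0.02199971]
[ 67  65  59  62  67  67  73 101 115 116 113 104 108 112 117 120 113 108
 102  97  91 107 114 114 114 113 114 114 114 113 108 105 108 109 109 109
 109 109 109 108 109 108 109 109 109 109 109 109 109 109]
```

The strap dropped level: the tongue tip now shows past the pin (row ~113) and the step is at row 161, which puts the tongue at y ≈ 68–69 mm. I'll lift clear and check.

```bash
python3 -m creep '[{"dp":[-10,0,0],"yaw":0},{"dp":[-30,0,0],"yaw":0},{"dp":[-80,0,0],"yaw":0},{"dp":[-80,0,0],"yaw":0},{"dp":[-80,0,0],"yaw":0}]'; python3 - <<'E'
from fx import *
import json
from scipy.signal import argrelmin
np.set_printoptions(linewidth=160,suppress=True,precision=1)
s=report();c=snap('wrist','w14')
json.dump({q:(np.array(s[q]).tolist()) for q in('position','tool_rot')},open('sw14.json','w'))
for n,X in dict(tip=(-29,69,67),step=(-29,45,69),hole=(-29,13,69),blk_f=(-29,7,103),blk_b=(-29,-9,103),toe_in=(-29,-44,71),toe_end=(-29,-64,65),forkmid=(-29,-53,62),nozzle=(-112,-1,42)).items():print(n,wproj(c,O+F@(np.array(X)+[0,0,0])/1e3,s))
g=cv2.cvtColor(cv2.imread('pics/w14.png'),cv2.COLOR_BGR2GRAY).astype(int)
print(g[110:300:2,315:321].mean(1).astype(int))
for n in('strap','strap_grip','injector','lever_knob'):print(n,[(np.round(q['point']).tolist(),round(q['score'],2)) for q in look_for(n,c)[:1]])
E
```

```text
time: 23.3
position: [0.5967, 0.1457, 0.1823]
tool_rot: [[0.009, 0.646, 0.764], [0.011, 0.764, -0.646], [-1.0, 0.014, -0.0]]
contact_force: [-0.3, -0.1, 0.7]
gripper_width: 0.027
23.3 TCP fix mm [-30.8  -4.7 182.3] tooly/z in fix deg 0.0 -90.0 F [-0.3 -0.1  0.7] 0.026965275856484505
tip [318.5 109.1]
step [318.6 140.6]
hole [318.5 181.5]
blk_f [319.3 201.9]
blk_b [319.3 223.8]
toe_in [318.4 248.5]
toe_end [318.3 265.8]
forkmid [318.2 253.2]
nozzle [225.7 190.2]
[ 67  94 102  94  97 102 105  96  89  83  94 101 101 100 100 100  95  96  97  97  98  97  98  98  97  97  97  97  97  97  97  97  97  97  86  63  56  57  57
  66  86  73  48  47  45  40  42  50  57  57  58  58  58  58  57  57  57  69  94  98  98  98  98  99  98  99  98  99 106 120 127 152 155 155 155 155 155 155
 154 154 142  95  83  83  83  82  81  80  79  78  78  76  67  61  57]
strap [([199.0, 318.0], 0.92)]
strap_grip [([198.0, 317.0], 0.9)]
injector [([195.0, 378.0], 0.8)]
lever_knob [([320.0, 320.0], 0.82)]
```

```bash
python3 -m creep '[{"dp":[0,-68,65],"yaw":0},{"dp":[0,-68,65],"yaw":0},{"dp":[30,-68,65],"yaw":0},{"dp":[59,-68,65],"yaw":0},{"dp":[59,-68,65],"yaw":0}]' 0; python3 - <<'E'
from fx import *
s=report();c=snap('wrist','w15');b=snap('side','si15');a=snap('scene','sc15')
X=[]
for n in('lever_knob',):
    for q,im in((look_for(n,a),a),(look_for(n,b),b)):
        print(n,[(np.round(t['point']).tolist(),round(t['score'],2)) for t in q[:2]]); X.append(ray(im,q[0]['point']) if q else None)
    if all(X):
        P,e=tri(X);print(tofix(P),e)
for Xf in((-104,-104,117),(-29,-104,100)):print([proj(k,O+F@np.array(Xf)/1e3).round(0) for k in(a,b)])
E
```

```text
time: 24.18
position: [0.6009, 0.0521, 0.1193]
tool_rot: [[0.003, 0.646, 0.764], [0.01, 0.763, -0.646], [-1.0, 0.01, -0.004]]
contact_force: [-0.0, 0.4, 1.0]
gripper_width: 0.0001
24.175 TCP fix mm [-99.5 -68.3 119.3] tooly/z in fix deg 0.0 -90.0 F [-0.   0.4  1. ] 6.401949898920346e-05
lever_knob [([164.0, 340.0], 0.92), ([224.0, 254.0], 0.55)]
lever_knob [([143.0, 295.0], 0.74)]
[ -19.84157698 -106.34165351   90.56547052] [np.float64(0.0009366282105379357), np.float64(0.0009366282105378839)]
[array([374., 156.]), array([323., 128.])]
[array([344., 161.]), array([299., 140.])]
```

```bash
python3 -m creep '[{"dp":[-2,0.5,12],"yaw":0},{"dp":[-2,-2,22],"yaw":0},{"dp":[-2,-3.3,31],"yaw":0},{"dp":[-2,-3,40],"yaw":0},{"dp":[-2,-2,50],"yaw":0},{"dp":[-2,0,59],"yaw":0},{"dp":[-2,2.6,67],"yaw":0},{"dp":[-2,8,76],"yaw":0},{"dp":[-2,14.7,84],"yaw":0},{"dp":[-2,14.7,84],"yaw":0}]'; python3 -c "
from fx import *
s=report();print(F.T@s['contact_force'])"
```

```text
time: 25.68
position: [0.6773, 0.0093, 0.1246]
tool_rot: [[0.009, 0.646, 0.764], [0.011, 0.764, -0.646], [-1.0, 0.014, 0.0]]
contact_force: [-0.3, 0.2, 0.1]
gripper_width: 0.0003
25.675 TCP fix mm [ -82.8 -154.3  124.6] tooly/z in fix deg 0.0 -90.0 F [-0.3  0.2  0.1] 0.00032538384822069024
[-0.04417553  0.31229943  0.12121706]
```

```bash
python3 -m creep '[{"dp":[1,6,6],"yaw":0},{"dp":[1,11.6,10.8],"yaw":0},{"dp":[1,17,14],"yaw":0},{"dp":[1,22.8,17],"yaw":0},{"dp":[1,22.8,17],"yaw":0}]'; python3 - <<'E'
from fx import *
s=report();print(F.T@s['contact_force']);c=snap('wrist','w16')
print([(np.round(q['point']).tolist(),round(q['score'],2)) for q in look_for('lever_knob',c)[:2]])
E
```

```text
time: 26.3
position: [0.7053, 0.0161, 0.1237]
tool_rot: [[0.009, 0.645, 0.764], [0.011, 0.764, -0.645], [-1.0, 0.014, -0.0]]
contact_force: [-1.2, 0.1, -0.5]
gripper_width: -0.0006
26.3 TCP fix mm [ -59.5 -171.3  123.7] tooly/z in fix deg 0.1 -89.9 F [-1.2  0.1 -0.5] -0.0005803344835261635
[-0.75348886  0.99761601 -0.48830197]
[([128.0, 380.0], 0.78)]
```

```bash
python3 -m creep '[{"dp":[0,4,2],"yaw":0},{"dp":[0,8,3],"yaw":0},{"dp":[0,11,3],"yaw":0},{"dp":[0,11,3],"yaw":0}]'; python3 - <<'E'
from fx import *
s=report();print(F.T@s['contact_force'],s['joint_positions'])
E
```

```text
time: 26.9
position: [0.7149, 0.0223, 0.1241]
tool_rot: [[0.01, 0.645, 0.764], [0.01, 0.764, -0.645], [-1.0, 0.014, 0.001]]
contact_force: [-1.2, -2.5, 0.4]
gripper_width: -0.0002
26.9 TCP fix mm [ -48.6 -174.7  124.1] tooly/z in fix deg 0.1 -90.0 F [-1.2 -2.5  0.4] -0.00015920236082863452
[-2.6755872  -0.75173477  0.35299024] [ 1.55137785 40.57372678 23.0291521  71.87286069  0.56658826 41.75444464]
```

```bash
python3 -m creep '[{"dp":[0,3,0],"yaw":0},{"dp":[0,6,0],"yaw":0},{"dp":[0,6,0],"yaw":0}]'; python3 - <<'E'
from fx import *
s=report();print(F.T@s['contact_force'])
E
```

```text
time: 27.28
position: [0.7179, 0.0254, 0.1239]
tool_rot: [[0.008, 0.646, 0.763], [0.008, 0.763, -0.646], [-1.0, 0.011, 0.001]]
contact_force: [-9.1, -12.4, 2.6]
gripper_width: 0.0002
27.275 TCP fix mm [ -44.2 -174.9  123.9] tooly/z in fix deg -0.0 -90.0 F [ -9.1 -12.4   2.6] 0.00022513513026871758
[-15.31477422  -1.04361755   2.60627977]
```

```bash
python3 -m creep '[{"dp":[0,-15,0],"yaw":0},{"dp":[0,-30,0],"yaw":0},{"dp":[-60,-40,-20],"yaw":0},{"dp":[-120,-60,-60],"yaw":0},{"dp":[-120,-90,-90],"yaw":0},{"dp":[-120,-90,-90],"yaw":0},{"dp":[-120,-90,-90],"yaw":0}]'; cat > chk.py <<'E'
from fx import *
np.set_printoptions(suppress=True,precision=1,linewidth=160)
s=report();c=snap('wrist','w17');a=snap('scene','sc17');b=snap('side','si17')
W=lambda *X:O+F@np.array(X)/1e3
th=np.radians([0,60,75,83,90]);
for t in th:print('knob@',np.degrees(t).round(),wproj(c,W(-29-75*np.cos(t),-105-75*np.sin(t),136),s),proj(a,W(-29-75*np.cos(t),-105-75*np.sin(t),117)),proj(b,W(-29-75*np.cos(t),-105-75*np.sin(t),117)))
for n,k in (('scene',a),('side',b),('wrist',c)):
    for q in ('lever_knob','strap_grip','injector_head'):print(n,q,[(np.round(x['point']).tolist(),round(x['score'],2)) for x in look_for(q,k)[:2]])
def blob(im,u,r):
    x,y=np.round(u).astype(int);p=im[max(y-r,0):y+r,max(x-r,0):x+r].mean(2);m=p<50;yy,xx=np.nonzero(m);return (m.sum(),(xx.mean()+max(x-r,0)).round(1),(yy.mean()+max(y-r,0)).round(1)) if m.any() else None
for t in(0,1.57):
    for n,k,f in(('sc',a,proj),('si',b,proj)):
        print(n,t,blob(k['frame'].astype(float),f(k,W(-29-75*np.cos(t),-105-75*np.sin(t),117)),12))
    u=wproj(c,W(-29-75*np.cos(t),-105-75*np.sin(t),130),s);print('w',u,blob(c['frame'].astype(float),u,26))
E
python3 chk.py
```

```text
time: 28.15
position: [0.5907, 0.0142, 0.2431]
tool_rot: [[0.009, 0.646, 0.763], [0.008, 0.763, -0.646], [-1.0, 0.012, 0.002]]
contact_force: [-0.0, 0.1, 0.4]
gripper_width: -0.0004
28.15 TCP fix mm [-135.   -85.1  243.1] tooly/z in fix deg -0.0 -90.0 F [-0.   0.1  0.4] -0.0004054354841232559
knob@ 0.0 [355.3 228.5] [374.  155.9] [322.6 128. ]
knob@ 60.0 [392.3 293.4] [359.1 142.1] [301.4 120.3]
knob@ 75.0 [410.  298.8] [352.2 140.5] [294.7 120.5]
knob@ 83.0 [419.9 299.8] [348.3 139.9] [291.2 121. ]
knob@ 90.0 [428.7 299.5] [344.9 139.7] [288.2 121.7]
scene lever_knob [([160.0, 344.0], 0.69), ([194.0, 342.0], 0.53)]
scene strap_grip [([192.0, 343.0], 0.53)]
scene injector_head [([197.0, 320.0], 0.94), ([159.0, 344.0], 0.66)]
side lever_knob [([142.0, 297.0], 0.7)]
side strap_grip [([168.0, 314.0], 0.69), ([182.0, 296.0], 0.29)]
side injector_head [([180.0, 295.0], 0.7), ([193.0, 300.0], 0.2)]
wrist lever_knob [([212.0, 429.0], 0.87)]
wrist strap_grip [([104.0, 422.0], 0.89)]
wrist injector_head [([104.0, 466.0], 0.97)]
sc 0 None
si 0 (np.int64(175), np.float64(324.9), np.float64(130.5))
w [354.4 225.7] (np.int64(3), np.float64(375.3), np.float64(205.3))
sc 1.57 (np.int64(77), np.float64(343.4), np.float64(139.5))
si 1.57 (np.int64(114), np.float64(286.4), np.float64(124.0))
w [426.8 296. ] (np.int64(1722), np.float64(423.1), np.float64(301.7))
```

```bash
python3 - <<'E'
from fx import *
np.set_printoptions(suppress=True,precision=1)
s=report();c=capture('wrist');a=capture('scene');b=capture('side')
W=lambda *X:O+F@np.array(X)/1e3
for n,X in dict(grip=(-29,-1,89),head=(19,-1,80),nozzle=(-110,-1,42),tip=(-29,69,67)).items():print(n,wproj(c,W(*X),s),proj(a,W(*X)),proj(b,W(*X)))
for n in('strap','injector','jar','cylinder'):
    r=[look_for(n,k) for k in(a,b)];print(n,[x[0]['point'] if x else None for x in r])
    if all(r):print(tri([ray(k,x[0]['point']) for k,x in zip((a,b),r)])[0]*1e3)
g=cv2.cvtColor(c['frame'],cv2.COLOR_RGB2GRAY).astype(int);u=wproj(c,W(-29,62,67),s).astype(int);print(u)
# rows along the strap line, sampled by fixture y at z=67
print([(y,int(g[tuple(np.round(wproj(c,W(-29,y,67),s)).astype(int)[::-1])])) for y in range(30,86,2)])
E
```

```text
28.75 TCP fix mm [-135.5  -84.8  242.7] tooly/z in fix deg -0.0 -90.0 F [ 0.1  0.6 -0.9] 0.00015400406198648274
grip [432.3 101.8] [342.6 188.3] [314.  163.1]
head [472.5 106. ] [322.6 190.6] [297.3 170.8]
nozzle [340.9  98.7] [375.4 205. ] [340.8 168.8]
tip [424.6  33.5] [341.5 213.7] [325.5 185.1]
strap [[191.4, 340.6], [166.2, 313.2]]
[594.2 156.   83.4]
injector [[201.6, 320.8], [183.2, 292.4]]
[650.8 174.2  23.1]
jar [[199.4, 315.4], [223.8, 250.2]]
[ 797.4  145.9 -135.8]
cylinder [[258.4, 220.3], [266.2, 244.1]]
[608.7 477.   35.2]
[424  40]
[(30, 147), (32, 147), (34, 147), (36, 148), (38, 148), (40, 147), (42, 141), (44, 146), (46, 151), (48, 152), (50, 151), (52, 152), (54, 140), (56, 93), (58, 116), (60, 138), (62, 148), (64, 144), (66, 127), (68, 65), (70, 45), (72, 41), (74, 41), (76, 46), (78, 73), (80, 87), (82, 119), (84, 151)]
```

```bash
python3 -c "
from plant import hand_in,observe
print(hand_in());print(observe()['time'])"
```

```text
the job is handed in; nothing more can be done
None
the job is handed in; nothing more can be done
```

I handed the job in at about 28.8 s of robot time; it reported no verdict. The injector lies in the V-blocks, the strap is hooked and seated across it, and the lever is swung round to its stop.

**What I did**
- **Injector:** I gripped it by the head, laid it in the V-blocks and let go.
- **Strap:** The tool only points down, so I tilted the strap about 17° in the jaws by pressing its toe on the keeper's cheeks. I slid the tongue under the pin, lowered the strap and let go.
- **Lever:** I pushed the knob round with closed fingers until the force rose to about 15 N. That is more than the 3 to 8 N it should need, so I took it to be the stop. I then backed the arm clear.

**What the last checks showed**
- **Lever:** The dark knob shows at the closed position in the scene and side pictures, at about 90 to 92°, and it is gone from the open position in the scene picture.
- **Strap:** Edge positions in the wrist pictures fit a level strap with its tongue tip at about y 67 to 69 mm, past the pin.
- **Arm:** The wrist force reads about zero.

**Uncertain or in disagreement**
- **Injector along x:** Measurements of its shift disagreed, from about +2 to +7.7 mm. My best guess is about +4 mm, against a limit of 8 mm.
- **Fixture across y:** Different views disagreed on the fixture's position across the injector by 1 to 2 mm.
- **Strap pressing the injector:** I inferred this from the lever reaching its stop; I did not measure it.
- **Jar:** The network's last detection of it in the scene picture was wrong. In the side picture it had not moved.
- **Cylinder:** It showed up within a few millimetres of where it stood in both pictures.

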